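# Hold the near-field probe at its set distance

### The arm

A 6-joint arm with a two-finger parallel gripper is mounted at the origin on a cart in front of the work surface, level with it; the furniture and walls round the work are solid. World frame = base frame: x ahead of the robot, y to its left, z up, the work surface at z = 0. Lengths are in mm, angles in degrees, forces in N, time in s.
With the tool pointing down it reaches from about 375 to 925 mm from the base axis. Payload 5.7 kg.
Tool frame: the origin (TCP) lies at the very end of the fingers, on their centre line; the grasp point (between the pads) lies 19 mm behind it; z points along the fingers, y is the line along which they close (so a half turn about z gives the same grasp; the last joint's range is limited). The gripper opens to 88 mm and grips with 3 to 60 N. Pads are 20 mm wide; open, the fingers measure 115 mm over their backs; the gripper's body (75 mm by 178 mm) begins 61 mm behind the grasp point.
Start: joints at [-81.423, 20.558, 86.54, -0, 72.909, -6.595], TCP at [157.015, -579.058, 222.623] pointing down, gripper open.
Joint ranges: [-170.27, 170.27], [-57.76, 135], [12.27, 136.19], [-55.21, 235.2], [11.17, 155.16], [-170.74, 170.74]. Speed limits (degrees/s): [136.94, 136.94, 180, 180, 180, 180].

### API

Orientations are given as [roll, pitch, yaw] about the fixed x, y, z axes, in that order (R = Rz(yaw) Ry(pitch) Rx(roll)).
In Python, from bench import arm gives the robot as it stands.
- The arm moves only by the tool drive_tool, never from a script. Its argument "series" is one flat list of numbers, 6 for each row, row after row: the shift along the world's x, y, z in mm, then the turn, a rotation vector about the world's x, y, z in rad. A call has 1 to 12 rows; each row is the pose to reach, as a shift and turn from the pose commanded when the call began; what a row does not reach only later rows make up. A row lasts 1/8 s, in which the tool goes at most 62.5 mm and 10.7 degrees, less where a joint would pass 70% of its speed; a pose out of reach is approached as far as the arm can. A call with a gripper value outside its range is refused whole. "grip" is the opening, from 0 (shut) to 1 (fully open), set as the call begins (left out, the last holds). The fingers move at their own pace and stop on an object; "grip_force" is the grip in N (left out, the last holds). Time passes only in rows, so rows that repeat a pose let the fingers close. It gives the time, the measured TCP pose, the force, the opening and the grip force at its end, in the units of the state.
- arm.state(): the state, without advancing time (a new reading comes with each control period).
- arm.read_camera(name): name is "scene" or "top"; returns a dict with "pixels" (480x640x3 uint8, red, green, blue), "depth" (480x640 float32, mm along the optical axis (not along the pixel's ray), 0 where there is no reading), "mtx" (3x3 intrinsics, pixels), "dist" ([k1, k2, p1, p2, k3] as OpenCV has them; the pictures are not rectified), "world_to_cam" (4x4, takes a point from world to camera coordinates). Camera axes: x right, y down, z forward; pixel columns grow to the right and rows downward; lengths in mm; the calibration is good to about 2 mm. A picture is of the moment at which its call begins.
- arm.job_done(): hands the job in; it is judged then, once.
The state is a dict: "clock": time; "joints": joint angles; "qd": joint speeds; "tau": joint torques, N m; "ee_pos": TCP position; "ee_rot": TCP orientation; "contact_force": force on the tool from outside, world axes, zero at the start; "ft_torque": the same for the moment, N m; "width": opening from 0.0 (shut) to 1.0 (fully open); "finger_force": force on a finger pad.
Only numpy, scipy, OpenCV 4.12 (cv2) and the standard library are available. Lean on these libraries where they do the work, as an engineer would, in place of code of your own. Each camera call takes 0.05 s, during which the arm holds its last target. There are 200 camera calls.

### The job

Take the flat radio module off the leaning rack and stand it upright on its short thin edge, fully down in the black slot of the scan stand, and let go of it. Then take the orange handle and pull the spring-return slide out towards you until its white pointer stands level with the red mark, and keep holding it there: the job finishes with the hand still holding the slide at the mark, as it springs back if let go. Leave the flux bottle, solder spool and cutter where they are.

Things in the scene. Friction and masses are not known exactly. Their poses are not given: they have to be found in the camera images.
- module_center (a point): Centre of the loose radio module: flat aluminium case, blue panel on both faces, 12 mm thick (its x) x 70 wide (y) x 105 tall (z), about 160 g, the same either way round. At first it leans on the rack, z axis 40 deg off vertical. Only its lower 56 mm rests on the rack: pinch the free upper 45 mm across the 12 mm, coming down along its slope (tool tilted 40 deg).
- rack: Grey leaning rack, fixed, foot 85 x 80 mm, 58 mm high; origin at the centre of its underside. The module's upper edge is on the rack's -x side, 100 mm above the desk. A 6 mm toe lip keeps the module's lower edge: lift it off along the module's own z axis.
- stand: Grey scan stand, fixed to the desk, base 133 x 136 mm; origin on the desk under the centre of the slot. Its -x axis is the direction in which the slide is pulled, z up.
- slot (a point): Centre of the floor of the stand's black slot, 12 mm above the desk; axes as the stand. The slot is 17 mm wide (x) and 76 mm long (y), walls 18 mm high with flared lips up to 22 mm above the floor. The module stands in it with its 12 mm along x and its 70 mm along y, its top then 117 mm above the desk.
- handle (a point): Grip point of the slide's orange handle: an upright post 16 x 16 mm, sides along the stand's axes, from the aluminium cross-bar (25 mm above the desk) up to 80 mm; this point is on its axis, 64 mm above the desk. At home it is 72 mm from the slot's centre along the stand's -x.
- pointer (a point): Tip of the white pointer on the slide, over the black scale on the left (+y) edge of the stand; it moves with the slide along the stand's -x.
- red_mark: Red clip on the scale (upright blade 3 mm thick, 12 mm wide, 18 mm high), fixed; origin at the centre of its underside. It lies 28 to 48 mm towards the stand's -x from the pointer at home, differing from case to case. The slide is at the mark when the pointer has the same x in the stand's frame as this origin.
- slide (a joint): Travel of the spring-return slide (handle, two rods, pointer and probe head), m: 0 home, grows as it is pulled towards the stand's -x, stop at 0.060. Spring: 4.8 N at home plus 120 N/m, so about 8 to 11 N at the mark; it returns by itself when let go.
- flux_bottle: White bottle with red spout, 35 x 34 x 94 mm tall, loose bystander; origin at the centre of its underside.
- solder_spool: Pale spool, 56 mm across, 32 mm high, loose bystander; origin at the centre of its underside.
- flush_cutter: Cutter with blue handles, 44 x 117 x 10 mm, loose bystander lying flat; origin at the centre of its underside.

How it is judged:
By the outcome, as a careful person would: the job done as asked, in the order asked, and still so for the second after the job is handed in, while the arm keeps its last pose, push and grip.
It also fails if it takes over 64 s, if anything falls off the work surface, if the arm or the gripper's body presses on something with over 40 N, if the wrist force passes 120 N, or if a joint passes its speed limit or range.

## Working session

There is one attempt and no reset: what is moved stays moved. The work goes in short steps, Python scripts to look and compute and a tool call to move; the robot and the scene stay as the last step left them, time stands still between calls to the robot, and variables do not carry over. Pictures are saved under pics/ and viewed, at most 10 in all, crops included, and the job is handed in when it is done.

Besides the shell and the picture viewer there is one more tool, called as a command line: name --argument value ..., lists and objects as JSON in quotes. drive_tool: Moves the arm, as the interface text tells. Its arguments: {"type":"object","properties":{"series":{"type":"array","items":{"type":"number"}},"grip":{"type":"number"},"grip_force":{"type":"number"}},"required":["series"]}

```bash
ls; mkdir -p pics
cat > look.py <<'E'
from bench import arm
import cv2,numpy as np,sys
def shot(n,tag):
    c=arm.read_camera(n); np.savez(f'{tag}.npz',**{k:np.array(v) for k,v in c.items()})
    cv2.imwrite(f'pics/{tag}.png',c['pixels'][:,:,::-1]); return c
def cloud(c):
    # world xyz for every pixel
    K,d,T=np.array(c['mtx']),np.array(c['dist']),np.array(c['world_to_cam'])
    v,u=np.mgrid[0:480,0:640]
    p=cv2.undistortPoints(np.stack([u,v],-1).reshape(-1,1,2).astype(float),K,d).reshape(480,640,2)
    Z=np.array(c['depth'],float)[...,None]
    P=np.concatenate([p*Z,Z],-1)
    W=(P-T[:3,3])@T[:3,:3]
    W[Z[...,0]<=0]=np.nan
    return W
def proj(c,X):
    K,d,T=np.array(c['mtx']),np.array(c['dist']),np.array(c['world_to_cam'])
    return cv2.projectPoints(np.atleast_2d(np.array(X,float)),cv2.Rodrigues(T[:3,:3])[0],T[:3,3],K,d)[0].reshape(-1,2)
def ray(c,uv,z):
    K,d,T=np.array(c['mtx']),np.array(c['dist']),np.array(c['world_to_cam'])
    p=cv2.undistortPoints(np.array(uv,float).reshape(-1,1,2),K,d).reshape(-1,2)
    D=np.c_[p,np.ones(len(p))]@T[:3,:3]; C=-T[:3,:3].T@T[:3,3]
    return C+D*((z-C[2])/D[:,2])[:,None]
E
python3 - <<'E'
from look import *
for n in('scene','top'):
    c=shot(n,n+'0'); T=np.array(c['world_to_cam']); print(n,-T[:3,:3].T@T[:3,3],T[2,:3])
s=arm.state(); print(s)
E
```

```text
pics
scene [-50.43808512 710.28815474 874.63133751] [ 0.46595414 -0.54674876 -0.69566697]
top [ 354.92516368   65.8782138  1159.35525463] [ 0.12905646  0.02270952 -0.99137718]
{'clock': 0.1, 'joints': array([-8.14219693e+01,  2.05942597e+01,  8.65907078e+01, -2.41986534e-05,
        7.29081559e+01, -6.59721096e+00]), 'qd': array([ 0.08089499, -0.08507548, -0.21147919,  0.03198646, -0.01681002,
       -0.0812985 ]), 'tau': array([-7.37957052e-04, -5.16360176e+01, -2.71406579e+01,  6.76549156e-02,
        2.75824824e-02, -2.28001340e-05]), 'ee_pos': array([ 156.94049042, -578.48784309,  221.90275969]), 'ee_rot': array([-1.79907491e+02, -1.06758647e-02,  1.51752402e+01]), 'contact_force': array([ 0.57949608, -0.26637185, -0.34949049]), 'ft_torque': array([ 0.01323984, -0.06814576,  0.01103208]), 'finger_force': 0.0, 'width': 0.9998029908917061}
```

View pics/scene0.png

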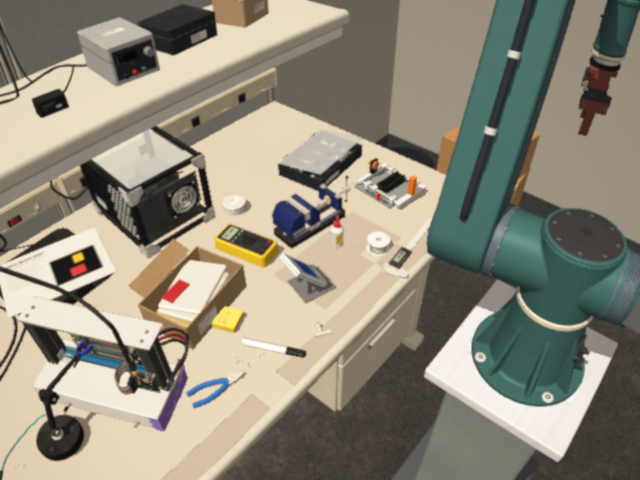

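View pics/top0.png

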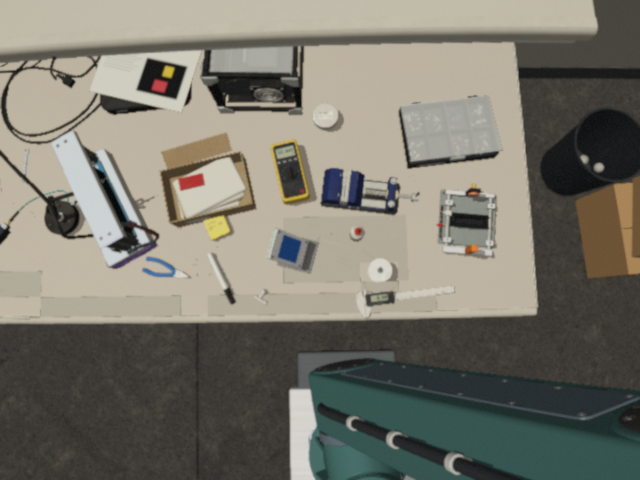

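The module on its rack is near top-view pixel (290,250). The stand is near (468,222), with its handle at about (472,250). I'll enlarge both and measure.

Run:
```python
from look import *
a=cv2.imread('pics/top0.png');b=cv2.imread('pics/scene0.png')
f=lambda i,x,y,w,h:cv2.resize(i[y:y+h,x:x+w],(400,300),interpolation=cv2.INTER_CUBIC)
cv2.imwrite('pics/crops0.png',np.vstack([np.hstack([f(a,255,220,80,60),f(a,420,175,100,75*1)]),np.hstack([f(b,265,240,80,60),f(b,345,145,100,75)])]))
np.set_printoptions(precision=1,suppress=True)
c=dict(np.load('top0.npz'));W=cloud(c);z=W[...,2]
print('desk z',np.nanmedian(z[290:300,300:340]))
hsv=cv2.cvtColor(c['pixels'],cv2.COLOR_RGB2HSV)
def blob(m,n,box):
    M=np.zeros((480,640),np.uint8);x0,y0,x1,y1=box;M[y0:y1,x0:x1]=m[y0:y1,x0:x1]
    k,l,s,ce=cv2.connectedComponentsWithStats(M)
    for i in range(1,k):
        if s[i,4]>3: print(n,s[i],ce[i],np.nanmedian(W[l==i],0))
H,S,V=hsv[...,0],hsv[...,1],hsv[...,2]
blob((H>100)&(H<125)&(S>130),'blue',(260,225,330,280))
blob((H>5)&(H<20)&(S>150),'orange',(430,175,510,265))
blob(((H<5)|(H>174))&(S>130),'red',(430,175,510,265))
blob((V<70),'dark',(430,175,510,265))
np.set_printoptions(linewidth=250)
for r in range(180,262,4): print(r,z[r,434:504:4].round(0))
```

```text
desk z -0.31567560557212637
blue [279 236  21  26 369] [289.1 248.6] [474.8 149.9  63.1]
orange [466 245  12   8  74] [471.3 248.6] [ 465.  -263.5   75.1]
red [438 223   5   4  14] [439.9 224.6] [ 528.6 -208.3   20.5]
dark [466 189  14   7  31] [472.4 190.6] [ 602.2 -278.1   62.8]
dark [450 213  38  16 505] [468.8 220.8] [ 537.8 -278.5   24.7]
180 [ 1. -4.  1. -6. nan -0. -1.  0. -3.  1. -2. -1.  1.  1.  1.  1.  1. -4.]
184 [ 1.  0. -2.  0. -1.  0. -2. -1.  4.  0. 50. -3. -3.  2.  1.  3. -1.  1.]
188 [-4. -0. -3.  3. -2. -1.  3.  2. -3. 63. 65. 64. -7. -2. -6. -1. -1.  2.]
192 [ 3. -1. 10. 27. 27. 23. 18. 23. 31. 58. 61. 64. -2. -1. -0.  0. -4. -0.]
196 [-0.  1. 13.  9.  9.  4. 10.  9.  7. 18. 41. 23. 22. 23. 25. 25. -4. -1.]
200 [-3. nan  8. nan 22. 10.  9. 10. 13.  8. 12. 12. 15. 12. 25.  7. -0. -5.]
204 [-3. -6. 10. 27. 29. 10.  4.  8. 10. 12. 11.  4. 11. 18. 28. 28.  2.  1.]
208 [-1. -2. 11. 20.  9. 10. 11.  9. 10. 11.  8.  8. 12. 17. 23. 26. -1.  1.]
212 [-1. -1. 25. 26. 22. 13. 12.  9.  8.  9.  7. 15. 11.  9. 25.  8.  1. -5.]
216 [-4. -0.  8. 25. 14. 18. 28. 25. 30. 28. 33. 33.
[... 183 characters left out ...]
28 [-2.  5. 10. 25.  7. 10.  9. 12.  6.  7. 11. 11. 18. 25. 23.  8. -3. -5.]
232 [ 3. nan 11. 25. 11.  9. 10.  9. 10.  8. 11.  7.  9.  5. 23. 11.  2. -1.]
236 [-2.  8. 10. 26.  8. 13. 13.  9.  6.  8.  6. 10. 11. 10. 20. 11.  4.  0.]
240 [-2. 14. 24. 25. 24.  9.  8.  8.  7.  9. 11. 10. 10. 10. 21.  0.  2. -5.]
244 [-3.  1. -2. 23.  7.  6.  9. 12.  8.  9.  7. 10.  8. 23. 23. -1. -3.  4.]
248 [-3.  2. 19. 26. 20. 28. 23. 26. 38. 64. 80. nan  2.  2.  0.  2. -3. -0.]
252 [ 1.  0. 15. 21. 23. nan 24. 22. 37. 47. 26. 24. 25. 27. 26.  2. -2.  0.]
256 [ 1.  1.  4. -4.  3. -1.  1.  1.  3.  3. -0. -1.  1.  1. -4. -1. -1.  3.]
260 [-1. -3.  1. -0.  3. -1.  2. -1. -3. -1.  0.  1. -2.  2. -1.  0. -3.  2.]
```

View pics/crops0.png

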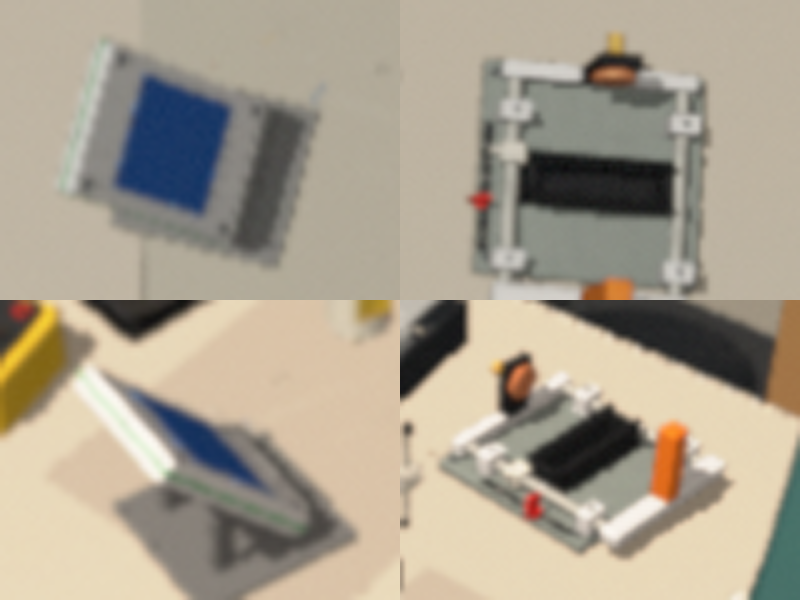

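Run:
```python
from look import *
np.set_printoptions(precision=2,suppress=True)
a=cv2.imread('pics/top0.png');b=cv2.imread('pics/scene0.png')
f=lambda i,x,y,w,h,s:cv2.resize(i[y:y+h,x:x+w],None,fx=s,fy=s,interpolation=cv2.INTER_CUBIC)
p=np.zeros((600,800,3),np.uint8);q=f(a,434,184,66,75,6);p[:450,:396]=q
q=f(b,350,155,80,60,5);p[:300,400:800]=q
q=f(b,270,245,66,60,5);p[300:600,400:730]=q
cv2.imwrite('pics/crops1.png',p)
T=dict(np.load('top0.npz'));S=dict(np.load('scene0.npz'))
def tri(uvt,uvs):
    P=[];x=[]
    for c,uv in((T,uvt),(S,uvs)):
        x.append(cv2.undistortPoints(np.array(uv,float).reshape(-1,1,2),c['mtx'],c['dist']).reshape(-1,2).T);P.append(c['world_to_cam'][:3])
    X=cv2.triangulatePoints(*P,*x);return (X[:3]/X[3]).T
def mask(c,lo,hi,box):
    h=cv2.cvtColor(c['pixels'],cv2.COLOR_RGB2HSV);m=cv2.inRange(h,lo,hi);o=np.zeros_like(m);x0,y0,x1,y1=box;o[y0:y1,x0:x1]=m[y0:y1,x0:x1];return o
# blue panel rect in both
mt=mask(T,(100,130,0),(125,255,255),(260,225,330,280));ms=mask(S,(100,130,0),(130,255,255),(275,250,330,295))
for c,m in((T,mt),(S,ms)):
    k=cv2.findContours(m,0,1)[0];k=max(k,key=cv2.contourArea);print(cv2.moments(k)['m10']/cv2.moments(k)['m00'],cv2.moments(k)['m01']/cv2.moments(k)['m00']);print(cv2.approxPolyDP(k,3,True).reshape(-1,2).tolist())
    W=cloud(c);P=W[cv2.erode(m,np.ones((3,3)))>0];P=P[~np.isnan(P).any(1)];ce=P.mean(0);n=np.linalg.svd(P-ce)[2][2];n*=np.sign(n[2]);print('plane',len(P),ce,n,np.degrees(np.arccos(n[2])),np.degrees(np.arctan2(n[1],n[0])))
cen=lambda m:np.argwhere(m).mean(0)[::-1]
print('panel centre',tri(cen(mt),cen(ms)))
for nm,lo,hi,bt,bs in(('orange',(3,150,60),(20,255,255),(460,240,485,260),(405,172,422,200)),('red',(172,130,60),(180,255,255),(433,215,448,232),(370,185,385,205))):
    A,B=mask(T,lo,hi,bt),mask(S,lo,hi,bs);print(nm,A.sum()//255,B.sum()//255,cen(A),cen(B),tri(cen(A),cen(B)))
```

```text
289.0733036156513 248.63992075284793
[[284, 236], [279, 256], [294, 261], [299, 242]]
plane 279 [474.52 149.76  63.98] [-0.2  -0.73  0.65] 49.61677799957712 -105.38909898948116
305.16379310344826 268.1034482758621
[[296, 261], [314, 275]]
plane 21 [475.56 151.    65.93] [-0.22 -0.72  0.66] 48.91886044091876 -106.68948042683283
panel centre [[474.99 150.26  65.32]]
orange 74 116 [471.32 248.58] [411.68 184.88] [[ 467.59 -269.72   52.07]]
red 0 0 [nan nan] [nan nan] [[nan nan nan]]<stdin>:22: RuntimeWarning: Mean of empty slice.
  ret = um.true_divide(
```

View pics/crops1.png

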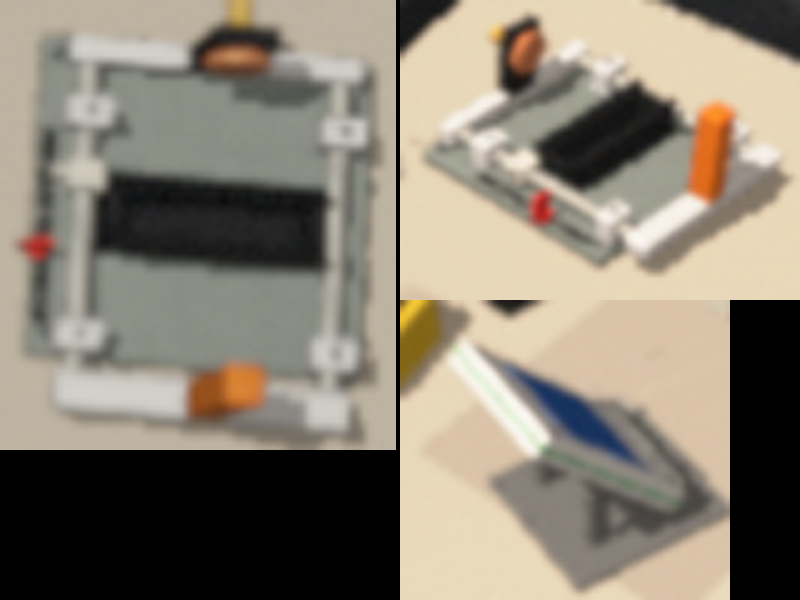

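```bash
cat > meas.py <<'E'
from look import *
np.set_printoptions(precision=2,suppress=True)
T=dict(np.load('top0.npz'));S=dict(np.load('scene0.npz'))
t6=lambda u,v:((u+.5)/6-.5+434,(v+.5)/6-.5+184)
s5=lambda u,v:((u-400+.5)/5-.5+350,(v+.5)/5-.5+155)
E
python3 - <<'E'
from meas import *
az=lambda d:np.degrees(np.arctan2(d[1],d[0]))
for n,p,z in(('handle top T',t6(245,384),80),('blocks',[t6(90,110),t6(345,131),t6(78,333),t6(333,354)],30),('slot corners',[t6(110,175),t6(328,190),t6(325,268),t6(102,245)],34),('redT',t6(38,244),24),('pointer tip',t6(54,170),27),('base',[t6(42,36),t6(24,354)],8)):
    r=ray(T,p,z);print(n,r)
    if len(r)==4: print('  centre',r.mean(0),'yaw', az(r[0]-r[3] if n[0]=='s' else r[0]-r[2]),az(r[1]-r[2] if n[0]=='s' else r[1]-r[3]),az(r[0]-r[1])-90,az((r[3]-r[2]))-90)
    if n=='base':print(az(r[0]-r[1]))
for n,p,z in(('handle top S',s5(717,112),80),('redS top',s5(541,192),30),('pointer S',s5(502,158),27),('slotS',[s5(538,158),s5(637,84),s5(677,110),s5(583,188)],34)):
    print(n,ray(S,p,z).round(1))
# panel corners onto module plane
n=np.array([-np.cos(np.radians(74.5))*np.cos(np.radians(40)),-np.sin(np.radians(74.5))*np.cos(np.radians(40)),np.sin(np.radians(40))]);p0=np.array([474.7,150,64])
c=[[284,236],[279,256],[294,261],[299,242]]
a=ray(T,c,0);b=ray(T,c,100);X=a+(b-a)*(((p0-a)@n)/((b-a)@n))[:,None];print(X,X.mean(0));d=X[0]-X[1];print('y az',az(d),az(X[3]-X[2]),'h',az(X[0]-X[3]),az(X[1]-X[2]))
for X in np.diff(np.vstack([X,X[:1]]),axis=0):print(np.linalg.norm(X))
# red in both
for nm,C,box in(('T',T,(430,215,450,235)),('S',S,(370,185,388,206))):
    x0,y0,x1,y1=box;P=C['pixels'][y0:y1,x0:x1].astype(int);m=(P[...,0]-np.maximum(P[...,1],P[...,2]))>50;q=np.argwhere(m);print(nm,len(q),q.mean(0)[::-1]+[x0,y0],q.min(0)[::-1]+[x0,y0],q.max(0)[::-1]+[x0,y0])
E
```

```text
handle top T [[ 465.89 -268.95   80.  ]]
blocks [[ 581.83 -229.24   30.  ]
 [ 571.26 -331.12   30.  ]
 [ 492.7  -219.45   30.  ]
 [ 482.09 -320.24   30.  ]]
  centre [ 531.97 -275.01   30.  ] yaw -6.270830033306935 -6.956228322770428 -5.920825332948581 -186.0043751410452
slot corners [[ 554.74 -234.63   34.  ]
 [ 546.91 -321.24   34.  ]
 [ 515.79 -317.93   34.  ]
 [ 526.86 -229.85   34.  ]]
  centre [ 536.08 -275.92   34.  ] yaw -9.731705371371266 -6.06273223256136 -5.162132624224469 -7.162555541981789
redT [[ 529.35 -206.96   24.  ]]
pointer tip [[ 558.47 -214.24   27.  ]]
base [[ 617.29 -217.17    8.  ]
 [ 487.4  -202.81    8.  ]]
-6.307477149455302
handle top S [[ 466.8 -267.    80. ]]
redS top [[ 532.7 -205.9   30. ]]
pointer S [[ 568.6 -220.    27. ]]
slotS [[ 548.5 -224.9   34. ]
 [ 545.7 -316.8   34. ]
 [ 514.9 -310.7   34. ]
 [ 514.7 -218.9   34. ]]
[[501.36 159.57  83.48]
 [456.4  171.39  82.73]
 [447.64 140.37  44.32]
 [491.79 128.09  44.28]] [474.3  149.85  63.7 ]
y az -14.732449694705664 -15.543409899588307 h 73.09442307552442 74.22771973880037
46.49324099895591
50.14072037569844
45.82939302280136
51.169677249031395
T 17 [439.88 224.59] [438 223] [442 226]
S 29 [377.72 196.21] [376 193] [380 199]
```

Stand yaw is about −6.2° and the slot is near (537.5, −276). The handle is near (466, −268), and the module centre is near (476, 154, 60) with its lean towards azimuth 74.7°. These agree with the given sizes: slot to handle is 72 mm, and the module's top comes out at 100 mm. I'll swing the arm over.

drive_tool --series '[45, 42, 5, 0, 0, 0.13, 90, 84, 10, 0, 0, 0.26, 136, 126, 14, 0, 0, 0.39, 182, 168, 19, 0, 0, 0.52, 227, 210, 24, 0, 0, 0.65, 272, 252, 28, 0, 0, 0.78, 318, 294, 33, 0, 0, 0.91, 363, 329, 38, 0, 0, 1.05, 363, 370, 38, 0, 0, 1.18, 363, 410, 38, 0, 0, 1.31, 363, 455, 38, 0, 0, 1.44, 363, 500, 38, 0, 0, 1.57]' --grip 0.5

```text
clock: 1.6
ee_pos: [519.6, -77.6, 260.2]
ee_rot: [-180.0, -0.0, 105.4]
contact_force: [0.8, 0.3, -0.5]
width: 0.499
finger_force: 0.0
```

drive_tool --series '[0, 40, 0, 0, 0, 0.13, -3, 80, 0, 0, 0, 0.26, -5, 120, 0, 0, 0, 0.39, -8, 160, 0, 0, 0, 0.52, -10, 200, 0, 0, 0, 0.65, -13, 240, 0, 0, 0, 0.78, -16, 280, 0, 0, 0, 0.91, -20, 315, 0, 0, 0, 1.04, -20, 330, 0, 0, 0, 1.04]'

```text
clock: 2.72
ee_pos: [499.4, 252.4, 260.2]
ee_rot: [-180.0, -0.0, 164.8]
contact_force: [0.9, 0.4, -0.2]
width: 0.499
finger_force: 0.0
```

```bash
cat > plan.py <<'E'
from look import *
from scipy.spatial.transform import Rotation as Ro
np.set_printoptions(precision=3,suppress=True)
def frame(y,z):
    y=np.array(y,float);z=np.array(z,float);return np.stack([np.cross(y,z),y,z],1)
def to(pos,R):
    s=arm.state();R0=Ro.from_euler('xyz',s['ee_rot'],degrees=True)
    print('clock',s['clock'],'pos',s['ee_pos'],'j',s['joints'],'F',s['contact_force'],'w',s['width'])
    print('shift',np.array(pos)-s['ee_pos'],'rotvec',(Ro.from_matrix(R)*R0.inv()).as_rotvec())
a=np.radians(74.7);h=np.array([np.cos(a),np.sin(a),0]);k=np.array([0,0,1.]);t=np.radians(40)
zm=h*np.sin(t)+k*np.cos(t);n=-h*np.cos(t)+k*np.sin(t);cm=np.array([475.8,154.5,60.1])
Rg=frame(-n,-zm)
sy=np.radians(-6.2);Rs=frame([np.cos(sy),np.sin(sy),0],-k)
E
python3 -c "
from plan import *
to(cm+(14+90)*zm,Rg)"
```

```text
clock 2.725 pos [499.371 252.358 260.233] j [ 19.735  15.392  88.657   0.003  76.002 -55.023] F [ 0.939  0.405 -0.222] w 0.49926613146965776
shift [  -5.931  -33.378 -120.464] rotvec [-0.673  0.183 -0.001]
```

drive_tool --series '[0, 0, 0, -0.135, 0.037, 0, 0, 0, 0, -0.27, 0.073, 0, 0, 0, 0, -0.404, 0.11, 0, 0, 0, 0, -0.54, 0.146, 0, -1, -5, -20, -0.673, 0.183, 0, -3, -15, -60, -0.673, 0.183, 0, -5, -25, -95, -0.673, 0.183, 0, -6, -33, -120, -0.673, 0.183, 0, -6, -33, -120, -0.673, 0.183, 0, -6, -33, -120, -0.673, 0.183, 0]'

```text
clock: 3.98
ee_pos: [494.7, 218.0, 141.5]
ee_rot: [-140.1, 0.1, 164.7]
contact_force: [-0.2, 0.3, 1.1]
width: 0.496
finger_force: 0.0
```

```bash
python3 -c "
from plan import *
to(cm+14*zm,Rg)
a=shot('top','top1')['pixels'][:,:,::-1];b=shot('scene','scene1')['pixels'][:,:,::-1]
f=lambda i,x,y:cv2.resize(i[y:y+75,x:x+100],(400,300),interpolation=cv2.INTER_CUBIC)
cv2.imwrite('pics/c2.png',np.hstack([f(a,240,205),f(b,250,215)]))"
```

```text
clock 3.975 pos [494.714 217.976 141.452] j [ 33.614  39.458  78.862 -25.064  93.521 -35.306] F [-0.205  0.318  1.101] w 0.49572311737730756
shift [-16.54  -54.796 -70.627] rotvec [-0.     0.003  0.001]
```

View pics/c2.png

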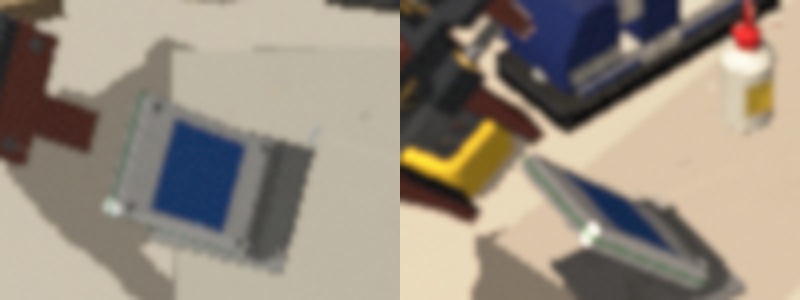

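The view shows the upper finger lined up with the module's mid-width (finger tip at about (95,128) in the left crop, module edge at about (125,155)). The slope matches, so I'll descend along it and grip.

drive_tool --series '[-4, -14, -18, 0, 0, 0, -8, -28, -35, 0, 0, 0, -12, -41, -53, 0, 0, 0, -15, -50, -64, 0, 0, 0, -16.5, -55, -70.5, 0, 0, 0, -16.5, -55, -70.5, 0, 0, 0, -16.5, -55, -70.5, 0, 0, 0]'

```text
clock: 4.95
ee_pos: [478.1, 163.5, 70.5]
ee_rot: [-140.1, 0.1, 164.7]
contact_force: [0.1, 0.8, -0.0]
width: 0.499
finger_force: 0.0
```

drive_tool --series '[0, 0, 0, 0, 0, 0, 0, 0, 0, 0, 0, 0, 0, 0, 0, 0, 0, 0, 0, 0, 0, 0, 0, 0, 0, 0, 0, 0, 0, 0, 0, 0, 0, 0, 0, 0, 0, 0, 0, 0, 0, 0, 0, 0, 0, 0, 0, 0]' --grip 0 --grip_force 15

```text
clock: 5.95
ee_pos: [477.4, 162.6, 70.4]
ee_rot: [-140.0, 0.0, 164.7]
contact_force: [0.7, -3.5, 4.5]
width: 0.14
finger_force: 15.0
```

drive_tool --series '[1.7, 6.2, 7.7, 0, 0, 0, 3.4, 12.4, 15.3, 0, 0, 0, 6.8, 24.8, 30.6, 0, 0, 0, 10.2, 37.2, 46, 0, 0, 0, 13.6, 49.6, 61.3, 0, 0, 0, 17, 62, 76.6, 0, 0, 0, 17, 62, 150, 0, 0, 0, 17, 62, 180, 0, 0, 0, 17, 62, 180, 0, 0, 0]' --grip_force 30

```text
clock: 7.08
ee_pos: [496.3, 227.1, 252.1]
ee_rot: [-140.5, 0.3, 164.8]
contact_force: [-0.1, 0.6, -2.3]
width: 0.136
finger_force: 30.0
```

```bash
python3 -c "
from plan import *
slot=np.array([537.5,-276,12])
to(slot+[0,0,52.5+14+60],Rs)"
```

```text
clock 7.075 pos [496.296 227.058 252.074] j [ 34.115  33.471  72.923 -25.501 104.058 -40.011] F [-0.061  0.61  -2.294] w 0.13577900922528155
shift [  41.204 -503.058 -113.574] rotvec [ 0.426 -0.615 -1.351]
```

drive_tool --series '[4, -42, 0, 0.035, -0.051, -0.113, 7, -84, 0, 0.071, -0.102, -0.225, 10, -126, 0, 0.106, -0.154, -0.338, 14, -168, 0, 0.142, -0.205, -0.45, 17, -210, 0, 0.177, -0.256, -0.563, 21, -252, 0, 0.213, -0.307, -0.675, 24, -293, 0, 0.248, -0.359, -0.788, 28, -335, 0, 0.284, -0.41, -0.9, 31, -377, 0, 0.319, -0.461, -1.013, 34, -419, 0, 0.355, -0.512, -1.126, 38, -461, 0, 0.39, -0.564, -1.238, 41, -503, 0, 0.426, -0.615, -1.351]'

```text
clock: 8.57
ee_pos: [535.6, -278.7, 247.9]
ee_rot: [-179.6, -0.4, 83.7]
contact_force: [0.3, 0.1, -1.4]
width: 0.132
finger_force: 30.0
```

```bash
python3 -c "
from plan import *
slot=np.array([537.5,-276,12])
to(slot+[0,0,52.5+14+40],Rs)"
```

```text
clock 8.575 pos [ 535.595 -278.728  247.906] j [-34.161  19.971  83.718   0.187  76.875 -27.889] F [ 0.348  0.075 -1.383] w 0.13154255087262862
shift [   1.905    2.728 -129.406] rotvec [-0.008 -0.006  0.002]
```

drive_tool --series '[0, 0, -30, 0, 0, 0, 0, 0, -60, 0, 0, 0, 0, 0, -95, 0, 0, 0, 0, 0, -127, 0, 0, 0, 0, 0, -133.5, 0, 0, 0, 0, 0, -133.5, 0, 0, 0, 0, 0, -133.5, 0, 0, 0]'

```text
clock: 9.45
ee_pos: [536.5, -278.5, 117.7]
ee_rot: [-179.7, -0.2, 83.9]
contact_force: [0.2, 0.7, -2.0]
width: 0.138
finger_force: 30.0
```

```bash
python3 -c "
from plan import *
slot=np.array([537.5,-276,12])
to(slot+[0,0,52.5+14+40],Rs)
a=shot('top','top2');b=shot('scene','scene2')
f=lambda c,x,y,s,w,h:cv2.resize(c['pixels'][y:y+h,x:x+w,::-1],None,fx=s,fy=s,interpolation=cv2.INTER_CUBIC)
cv2.imwrite('pics/c3.png',np.hstack([f(a,434,184,6,66,75),f(b,350,130,5,80,90)]))"
```

```text
clock 9.45 pos [ 536.498 -278.51   117.696] j [-33.979  27.301  92.079  -0.002  61.    -27.908] F [ 0.25   0.702 -1.988] w 0.13793120844270437
shift [1.002 2.51  0.804] rotvec [-0.004 -0.006 -0.002]
```

View pics/c3.png

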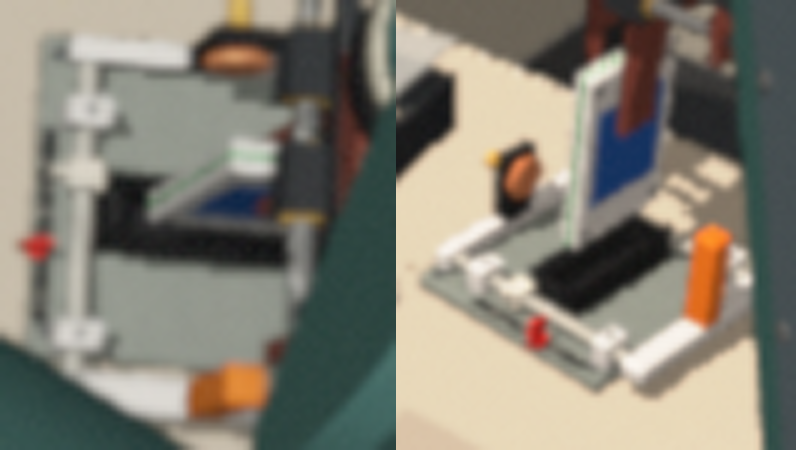

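Run:
```python
from plan import *
T=dict(np.load('top2.npz'));S=dict(np.load('scene2.npz'));S0=dict(np.load('scene0.npz'))
t6=lambda u,v:((u+.5)/6-.5+434,(v+.5)/6-.5+184)
s5=lambda u,v:((u-396+.5)/5-.5+350,(v+.5)/5-.5+130)
def tri(uvt,uvs):
    P=[];x=[]
    for c,uv in((T,uvt),(S,uvs)):
        x.append(cv2.undistortPoints(np.array(uv,float).reshape(-1,1,2),c['mtx'],c['dist']).reshape(-1,2).T);P.append(c['world_to_cam'][:3])
    X=cv2.triangulatePoints(*P,*x);return (X[:3]/X[3]).T
print('bottom left edge mid',tri(t6(152,212),s5(574,244)))
W=cloud(S);hsv=cv2.cvtColor(S['pixels'],cv2.COLOR_RGB2HSV);m=cv2.inRange(hsv,(100,130,0),(130,255,255));o=np.zeros_like(m);o[140:178,385:405]=m[140:178,385:405];o=cv2.erode(o,np.ones((3,3)))
P=W[o>0];P=P[~np.isnan(P).any(1)];ce=P.mean(0);n=np.linalg.svd(P-ce)[2][2];n*=-np.sign(n[0])
print(len(P),ce,n,'az',np.degrees(np.arctan2(n[1],n[0])),'tilt',np.degrees(np.arcsin(n[2])))
ex=np.array([np.cos(sy),np.sin(sy),0])
print('face x along stand rel. slot guess',(ce-[537.5,-276,0])@ex,'tcp',(arm.state()['ee_pos']-[537.5,-276,0])@ex)
for u in(s5(575,248),s5(566,240),s5(584,248),s5(655,203)): print(ray(S,u,51))
# slot geometry in clean scene view, depth of slot region / rows, in stand frame
Ws=cloud(S0)-np.array([537.5,-276,0]);ey=np.array([-ex[1],ex[0],0]);X=Ws@ex;Y=Ws@ey;Z=Ws[...,2]
Wt=cloud(dict(np.load('top0.npz')))-np.array([537.5,-276,0]);Xt=Wt@ex;Yt=Wt@ey;Zt=Wt[...,2]
for nm,(x,y,z) in(('S',(X,Y,Z)),('T',(Xt,Yt,Zt))):
    for b in range(-28,30,4):
        q=(x>=b)&(x<b+4)&(abs(y)<32);print(nm,b+2,q.sum(),np.round(np.nanmedian(z[q]),1) if q.any() else '')
    for b in range(-60,60,6):
        q=(y>=b)&(y<b+6)&(abs(x)<8);print(nm,'y',b+3,q.sum(),np.round(np.nanmedian(z[q]),1) if q.any() else '')
```

```text
bottom left edge mid [[ 536.78  -244.278   54.74 ]]
55 [ 532.136 -276.166   95.145] [-0.996  0.073 -0.056] az 175.81814935857844 tilt -3.207665530023221
face x along stand rel. slot guess -5.314529486972357 tcp -0.7771383671828167
[[ 537.557 -245.64    51.   ]]
[[ 545.466 -248.454   51.   ]]
[[ 533.827 -248.792   51.   ]]
[[ 527.524 -308.649   51.   ]]
S -26 21 10.2
S -22 20 9.1
S -18 20 10.2
S -14 76 19.6
S -10 54 24.7
S -6 1 16.0
S -2 0 
S 2 0 
S 6 6 21.4
S 10 72 20.9
S 14 41 29.8
S 18 9 31.9
S 22 0 
S 26 0 
S 30 1 12.0
S y -57 1 10.0
S y -51 1 23.1
S y -45 1 29.6
S y -39 11 28.4
S y -33 8 23.4
S y -27 0 
S y -21 0 
S y -15 0 
S y -9 1 16.0
S y -3 2 20.0
S y 3 1 21.2
S y 9 0 
S y 15 0 
S y 21 0 
S y 27 0 
S y 33 0 
S y 39 5 28.9
S y 45 17 25.0
S y 51 10 20.1
S y 57 9 18.7
T -26 39 9.2
T -22 41 8.6
T -18 49 9.5
T -14 86 29.5
T -10 25 30.2
T -6 16 12.0
T -2 43 11.4
T 2 46 11.4
T 6 50 11.7
T 10 88 28.3
T 14 30 31.4
T 18 3 11.9
T 22 36 8.9
T 26 43 9.4
T 30 40 9.9
T y -57 6 10.7
T y -51 19 21.0
T y -45 7 26.1
T y -39 27 22.3
T y -33 13 11.5
T y -27 13 11.0
T y -21 17 12.4
T y -15 13 11.0
T y -9 16 12.9
T y -3 13 10.2
T y 3 15 11.7
T y 9 16 10.4
T y 15 12 11.9
T y 21 14 12.3
T y 27 17 12.6
T y 33 6 11.2
T y 39 11 28.7
T y 45 20 20.4
T y 51 20 20.3
T y 57 20 9.0
```

The module hangs square above the slot, centred in x to within about 1 mm but about 3 mm short in y. I'll shift it and lower with force checks.

drive_tool --series '[0.6, 3, 0, -0.003, -0.006, 0, 0.6, 3, -5, -0.003, -0.006, 0, 0.6, 3, -10, -0.003, -0.006, 0, 0.6, 3, -14, -0.003, -0.006, 0, 0.6, 3, -18, -0.003, -0.006, 0, 0.6, 3, -21, -0.003, -0.006, 0, 0.6, 3, -23, -0.003, -0.006, 0, 0.6, 3, -23, -0.003, -0.006, 0]'

```text
clock: 10.55
ee_pos: [536.1, -275.0, 93.5]
ee_rot: [-179.9, -0.1, 83.9]
contact_force: [0.5, 0.1, -2.3]
width: 0.137
finger_force: 30.0
```

drive_tool --series '[0.5, 0, -2, 0, 0, 0, 0.5, 0, -4, 0, 0, 0, 0.5, 0, -6, 0, 0, 0, 0.5, 0, -8, 0, 0, 0, 0.5, 0, -10, 0, 0, 0, 0.5, 0, -10, 0, 0, 0]'

```text
clock: 11.3
ee_pos: [536.5, -275.0, 83.4]
ee_rot: [-179.9, -0.1, 83.9]
contact_force: [-0.3, 0.1, -2.0]
width: 0.139
finger_force: 30.0
```

drive_tool --series '[0, 0, -1, 0, 0, 0, 0, 0, -2, 0, 0, 0, 0, 0, -3, 0, 0, 0, 0, 0, -4, 0, 0, 0, 0, 0, -4, 0, 0, 0]'

```text
clock: 11.92
ee_pos: [536.6, -275.0, 79.5]
ee_rot: [-179.9, -0.1, 83.9]
contact_force: [0.0, -0.1, -1.0]
width: 0.138
finger_force: 30.0
```

drive_tool --series '[0, 0, -1, 0, 0, 0, 0, 0, -2, 0, 0, 0, 0, 0, -2, 0, 0, 0]'

```text
clock: 12.3
ee_pos: [536.8, -275.0, 78.4]
ee_rot: [-179.9, -0.1, 83.9]
contact_force: [-1.1, 1.6, 5.1]
width: 0.134
finger_force: 30.0
```

Contact comes at 78.4 mm, against an expected seat height of 78.5. I'll release, retreat straight up, and check.

drive_tool --series '[0, 0, -0.5, 0, 0, 0, 0, 0, -0.5, 0, 0, 0, 0, 0, -0.5, 0, 0, 0, 0, 0, -0.5, 0, 0, 0]' --grip 0.4

```text
clock: 12.8
ee_pos: [536.6, -275.1, 77.1]
ee_rot: [-179.9, -0.1, 83.9]
contact_force: [0.8, 0.0, 0.8]
width: 0.397
finger_force: 0.0
```

drive_tool --series '[0, 0, 5, 0, 0, 0, 0, 0, 20, 0, 0, 0, 0, 0, 50, 0, 0, 0, 0, 0, 100, 0, 0, 0, -40, 0, 130, 0, 0, 0, -95, 0, 150, 0, 0, 0, -145, 0, 150, 0, 0, 0, -145, 0, 150, 0, 0, 0]'

```text
clock: 13.8
ee_pos: [388.8, -274.4, 228.4]
ee_rot: [-179.9, -0.1, 83.8]
contact_force: [0.1, -0.3, -0.1]
width: 0.402
finger_force: 0.0
```

```bash
python3 -c "
from plan import *
a=shot('top','top3');b=shot('scene','scene3');s=arm.state();print(s['clock'],s['ee_pos'],s['joints'])
f=lambda c,x,y,s,w,h:cv2.resize(c['pixels'][y:y+h,x:x+w,::-1],None,fx=s,fy=s,interpolation=cv2.INTER_CUBIC)
cv2.imwrite('pics/c4.png',np.hstack([f(a,434,184,6,66,75),f(b,350,130,5,80,90)]))"
```

```text
13.9 [ 392.109 -275.553  228.297] [-43.389  10.204 100.508   0.034  69.276 -37.277]
```

View pics/c4.png

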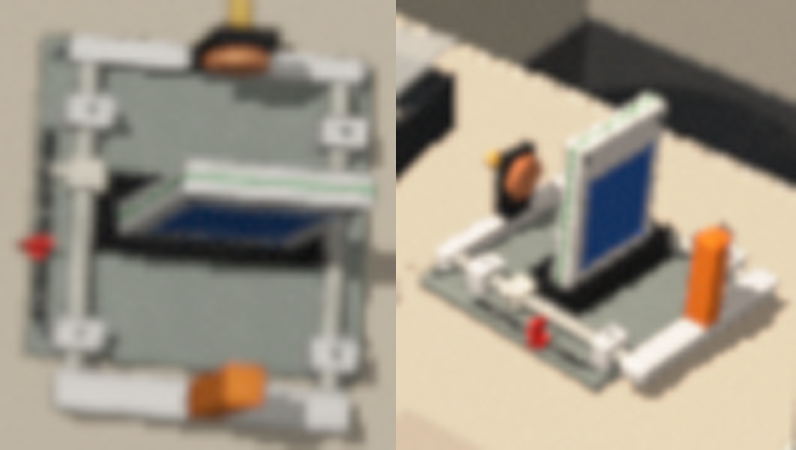

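The module stands upright in the slot. I'll check its top height and work out the handle pose and pull distance.

Run:
```python
from plan import *
T=dict(np.load('top3.npz'));W=cloud(T);S=dict(np.load('scene3.npz'));Ws=cloud(S)
o=np.array([537.5,-276,0]);ex=np.array([np.cos(sy),np.sin(sy),0]);ey=np.array([-ex[1],ex[0],0])
sf=lambda P:np.stack([(P-o)@ex,(P-o)@ey,P[...,2]],-1)
q=sf(W)[210:219,466:495].reshape(-1,3);q=q[q[:,2]>100];print('module top',len(q),np.median(q,0),np.percentile(q,[5,95],axis=0))
q=sf(Ws)[148:168,465-75:480-75].reshape(-1,3)
for nm,C,box in(('T',T,(430,215,450,235)),('S',S,(370,185,388,206))):
    x0,y0,x1,y1=box;P=C['pixels'][y0:y1,x0:x1].astype(int);m=(P[...,0]-np.maximum(P[...,1],P[...,2]))>50;r=np.argwhere(m);c=r.mean(0)[::-1]+[x0,y0]
    w=sf(cloud(C))[y0:y1,x0:x1][m];print('red',nm,c,np.nanmedian(w,0),[sf(ray(C,c,z))[0] for z in(18,22,26)])
p=T['pixels'][205:222,438:456].astype(int).sum(2)//3;print(p)
print(sf(W)[205:222:2,438:456:2,2].round(0))
to([466.2,-268.2,150],Rs)
```

```text
module top 189 [ -3.33    2.497 115.817] [[ -8.174 -27.656 104.958]
 [  3.205  30.068 118.927]]
red T [439.882 224.588] [-16.427  66.944  21.022] [array([-15.314,  66.461,  18.   ]), array([-16.026,  67.35 ,  22.   ]), array([-16.738,  68.239,  26.   ])]
red S [377.724 196.207] [-14.03   71.151  17.948] [array([-11.917,  67.69 ,  18.   ]), array([-15.088,  71.656,  22.   ]), array([-18.259,  75.622,  26.   ])]
[[172 155 131 110 102 114 123 122 128 146 154 143 131 124 108  95  92 109]
 [172 153 125  90  78 106 127 133 141 161 161 132 101  94 102 107 107 117]
 [171 150 118  83  68 101 129 139 149 170 165 131 103 106 123 131 132 134]
 [171 149 112  78  67 104 131 140 152 172 165 132 107 121 133 138 139 139]
 [171 148 114  78  72 108 132 145 161 177 169 139 119 129 136 138 137 137]
 [171 149 118  90  91 124 144 158 176 187 181 164 152 140 136 136 136 136]
 [170 150 119  99 115 150 165 176 190 197 196 193 183 151 128 124 125 128]
 [170 145 108  92 122 158 175 186 195 198 199 197 188 147 103  91  93  99]
 [170 145 104  81 102 133 152 175 192 195 194 194 186 141  77  50  47  57]
 [170 146 1
[... 445 characters left out ...]
136 104  82  98 124 135 138 156 165 146  98  46  31  35  63 107 124]
 [156 127  94  74  96 124 136 140 156 163 145  97  40  28  34  67 110 119]]
[[-4.  7. 11. 15. 18. 21. 22. 10.  9.]
 [ 1.  9. 12.  7. 19. 22. 10. 12.  9.]
 [-1.  8. 12.  9. 20. 23.  9. 12.  7.]
 [-2.  7. 13. 16. 25. 25. 24.  7.  8.]
 [ 1.  9. 10. 17. 25. 23. 28. 37. 33.]
 [-5. 12.  9. 18. 21. 24. 21. 28. 27.]
 [-4. 11.  9. 10. 25. 22. 20. 31. 11.]
 [-3. 11.  9.  8. 21. 22. 21. 26. 24.]
 [-2. 10.  9. 11. 22. 21. 22. 29. 30.]]
clock 13.9 pos [ 392.109 -275.553  228.297] j [-43.389  10.204 100.508   0.034  69.276 -37.277] F [-0.172 -0.187 -0.675] w 0.4020514088927922
shift [ 74.091   7.353 -78.297] rotvec [-0.     0.001 -0.001]
```

Run:
```python
from plan import *
T=dict(np.load('top3.npz'));S=dict(np.load('scene3.npz'))
o=np.array([537.5,-276,0]);ex=np.array([np.cos(sy),np.sin(sy),0]);ey=np.array([-ex[1],ex[0],0])
sf=lambda P:np.stack([(P-o)@ex,(P-o)@ey,P[...,2]],-1)
for z in(14,18,22,26): print('ptr',z,sf(ray(T,(443.3,211.75),z)))
hsv=cv2.cvtColor(S['pixels'],cv2.COLOR_RGB2HSV);m=cv2.inRange(hsv,(100,130,0),(130,255,255));b=np.zeros_like(m);b[155:188,383:405]=m[155:188,383:405];b=cv2.erode(b,np.ones((3,3)))
P=sf(cloud(S))[b>0];P=P[~np.isnan(P).any(1)]
for k in range(3):
    A=np.c_[P[:,1:],np.ones(len(P))];c=np.linalg.lstsq(A,P[:,0],rcond=None)[0];r=P[:,0]-A@c;P=P[abs(r)<2.5*r.std()]
print(len(P),P.mean(0),'dx/dy',c[0],'dx/dz',c[1],'deg',np.degrees(np.arctan(c[:2])),'x at z=64.5,y=0 ->centre',c[1]*64.5+c[2]+6)
ar=np.argwhere(b);print(ar.min(0),ar.max(0))
p=S['pixels'][176:194,364:384].astype(int).sum(2)//3;print(p)
```

```text
ptr 14 [[17.407 59.01  14.   ]]
ptr 18 [[16.583 59.922 18.   ]]
ptr 22 [[15.76  60.834 22.   ]]
ptr 26 [[14.936 61.746 26.   ]]
97 [-5.642  1.575 65.299] dx/dy -0.006282152524365256 dx/dz -0.010299024621245295 deg [-0.36 -0.59] x at z=64.5,y=0 ->centre 0.37590404918208087
[163 389] [179 398]
[[235 240 236 225 195 164 139 121 112 111 110 115 132 141 146 146 151 165
  182 174]
 [238 231 210 176 147 128 114 106 114 132 143 146 152 154 156 154 156 165
  181 175]
 [220 189 157 135 127 114 107 114 133 148 155 156 155 155 155 155 154 158
  175 167]
 [167 142 127 119 116 119 132 143 149 154 155 155 156 156 156 155 152 156
  172 170]
 [147 129 133 145 160 168 162 157 155 154 155 156 156 157 154 147 139 143
  165 171]
 [173 167 188 201 214 217 201 173 159 155 155 155 155 153 142 118  98 116
  154 172]
 [206 223 230 223 223 224 219 190 163 156 156 152 146 135 111  79  69 110
  153 173]
 [214 234 239 234 224 203 181 162 154 156 157 151 127  94  66  46  67 121
  155 174]
 [194 221 229 220 191 168 157 140 140 161 175 166 130  80  43  35  69 122
  151 177]
 [185 205 207 184 164 178 184 165 159 186 212 207 166 106  55  39  64 111
  139 171]
 [178 195 195 170 160 183 202 208 210 221 232 231 211 147  75  42  50  81
  115 153]
 [171 188 188 164 145 156 186 218 227 230 233 231 214 155  81  40  38  48
   75 104]
 [165 172 171 154 139 145 164 198 210 219 223 210 182 136  85  49  35  34
   42  52]
 [155 148 139 135 141 149 152 161 168 184 188 186 184 167 138 100  68  45
   32  26]
 [147 127 100  98 118 138 147 151 151 166 164 167 185 197 191 165 135  95
   57  37]
 [141 133 116  99  95 113 130 139 140 150 143 132 152 178 197 202 196 162
  115  76]
 [147 138 137 127 114 112 112 114 123 128 123 120 125 137 161 186 203 198
  174 141]
 [176 154 142 136 131 122 112 103 102 114 128 140 142 131 124 138 168 189
  200 195]]
```

drive_tool --series '[15, 2, 0, 0, 0, 0, 40, 5, -20, 0, 0, 0, 60, 6, -45, 0, 0, 0, 74, 7.4, -78, 0, 0, 0, 74, 7.4, -78, 0, 0, 0, 74, 7.4, -78, 0, 0, 0]' --grip 0.5

```text
clock: 14.65
ee_pos: [466.6, -267.6, 149.5]
ee_rot: [-179.9, -0.1, 84.0]
contact_force: [0.2, -0.1, -0.1]
width: 0.498
finger_force: 0.0
```

The module is vertical within 0.6° and seated. The mark is about 32 mm from the pointer. I'll descend onto the handle.

drive_tool --series '[0, 0, -25, 0, 0, 0, 0, 0, -50, 0, 0, 0, 0, 0, -75, 0, 0, 0, 0, 0, -92, 0, 0, 0, 0, 0, -100, 0, 0, 0, 0, 0, -100, 0, 0, 0]'

```text
clock: 15.4
ee_pos: [465.9, -268.0, 49.7]
ee_rot: [-179.9, -0.1, 83.9]
contact_force: [-0.5, 0.1, -0.0]
width: 0.495
finger_force: 0.0
```

drive_tool --series '[0, 0, 0, 0, 0, 0, 0, 0, 0, 0, 0, 0, 0, 0, 0, 0, 0, 0, 0, 0, 0, 0, 0, 0, 0, 0, 0, 0, 0, 0, 0, 0, 0, 0, 0, 0]' --grip 0 --grip_force 35

```text
clock: 16.15
ee_pos: [466.5, -267.9, 49.5]
ee_rot: [-180.0, -0.1, 83.9]
contact_force: [4.3, 1.2, 4.0]
width: 0.176
finger_force: 35.0
```

drive_tool --series '[-4, 0.4, 0, 0, 0, 0, -8, 0.9, 0, 0, 0, 0, -12, 1.3, 0, 0, 0, 0, -16, 1.7, 0, 0, 0, 0, -20, 2.2, 0, 0, 0, 0, -24, 2.6, 0, 0, 0, 0, -28, 3, 0, 0, 0, 0, -31.8, 3.5, 0, 0, 0, 0, -31.8, 3.5, 0, 0, 0, 0, -31.8, 3.5, 0, 0, 0, 0, -31.8, 3.5, 0, 0, 0, 0]'

```text
clock: 17.52
ee_pos: [435.9, -264.7, 49.5]
ee_rot: [179.9, -0.0, 83.9]
contact_force: [8.1, 3.6, 0.4]
width: 0.18
finger_force: 35.0
```

```bash
python3 -c "
from plan import *
a=shot('top','top4');b=shot('scene','scene4');s=arm.state();print(s['clock'],s['ee_pos'],s['joints'],s['contact_force'])
f=lambda c,x,y,s,w,h:cv2.resize(c['pixels'][y:y+h,x:x+w,::-1],None,fx=s,fy=s,interpolation=cv2.INTER_CUBIC)
p=np.zeros((600,800,3),np.uint8);p[:450,:400]=f(a,430,195,10,40,45);p[:450,400:]=f(b,350,170,10,40,45)
cv2.imwrite('pics/c5.png',p[:450])"
```

```text
17.625 [ 435.914 -264.679   49.523] [-39.108  26.449 107.761   0.144  45.721 -33.109] [9.42  2.724 1.229]
```

View pics/c5.png

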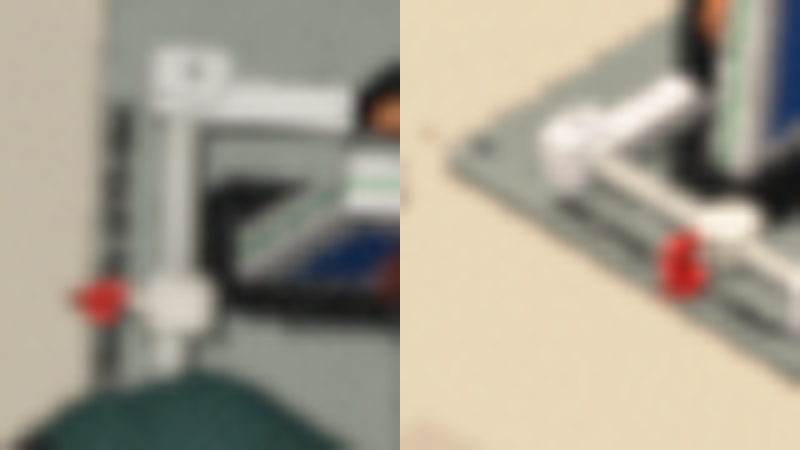

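Run:
```python
from plan import *
o=np.array([537.5,-276,0]);ex=np.array([np.cos(sy),np.sin(sy),0]);ey=np.array([-ex[1],ex[0],0])
sf=lambda P:np.stack([(P-o)@ex,(P-o)@ey,P[...,2]],-1)
np.set_printoptions(linewidth=200)
for nm,(r0,r1,c0,c1) in(('top',(220,230,436,454)),('scene',(188,202,374,390))):
    L=[arm.read_camera(nm) for _ in range(10)]
    C=dict(L[0]);D=np.stack([l['depth'] for l in L]).astype(float);D[D<=0]=np.nan
    C['depth']=np.nan_to_num(np.nanmedian(D,0));P=np.mean([l['pixels'] for l in L],0);C['pixels']=P
    np.savez(nm+'5.npz',**{k:np.array(v) for k,v in C.items()})
    w=sf(cloud(C))
    print(nm,'R-G');print((P[...,0]-P[...,1])[r0:r1,c0:c1].round(0).astype(int))
    print('G');print(P[r0:r1,c0:c1,1].round(0).astype(int))
    print('z');print(w[r0:r1,c0:c1,2].round(0));print('x');print(w[r0:r1,c0:c1,0].round(0))
print(arm.state()['clock'],arm.state()['ee_pos'])
```

```text
top R-G
[[ 10  10   8   4   1   0  -2  -3  -4  -2   1   3   3   2   1   0  -1  -7]
 [ 10  10   9   5   2   1  -1  -4  -4  -1   2   3   4   3   1   0   0  -1]
 [ 11  12  15  20  26  27  13   1  -2   1   3   4   4   4   2   2   0   1]
 [ 15  23  41  66  84  80  49  17   4   4   5   5   6   5   5   3   1   1]
 [ 21  44  84 115 125 110  69  24   8   5   5   5   6   6   5   4   2   0]
 [ 18  37  80 117 120  93  46  15   7   6   6   5   6   6   6   4   1  -1]
 [ 12  21  52  93 105  73  21   5   5   5   5   5   5   5   5   3  -1  -3]
 [ 10  12  20  37  46  27   2   0   3   4   4   4   3   4   3   0  -3  -4]
 [ 10  10   8   6   4   0  -2  -2   1   3   4   3   3   2   0  -2  -3  -5]
 [ 10  10   8   3   0   0  -3  -4  -2   2   3   3   2  -1  -3  -4  -4  -4]]
G
[[185 182 169 144 111  87 105 133 146 150 165 174 155 106  50  31  39  72]
 [185 181 164 134  98  78 101 132 146 153 167 173 154 110  59  36  38  73]
 [183 177 157 123  88  76 104 134 150 168 180 181 168 140  99  56  38  61]
 [175 160 134 100  73  76 107 140 162 188 197 196 190 178 145  89  43  38]
 [161 124  88  65  55  67 107 153 178 1
[... 5429 characters left out ...]
 [  8.   6.   4. -13. -14. -14. -16. -14. -19. -20. -20. -24. -15. -17. -18. -20.]
 [  4.   2. -12. -14. -14. -14. -12. -16. -18. -20. -23. -24. -28. -29. -20. -24.]
 [  1.  -0. -13. -14. -14. -14.  -9. -16. -19. -19. -24. -27. -30. -31. -34. -36.]
 [  0.  -2. -13. -14. -13. -16. -12. -14. -16. -18. -20. -22. -30. -34. -36. -44.]
 [  1.  -3. -14. -15. -16. -16. -16. -17. -19. -21. -23. -24. -25. -35. -37. -45.]
 [ -0.  -4. -13. -14. -16. -17. -18. -20. -22. -23. -25. -27. -29. -32. -33. -46.]
 [ -1.  -3.  -8. -12. -15. -17. -20. -23. -25. -28. -27. -31. -32. -33. -36. -46.]
 [ -5.  -6. -10. -10. -15. -20. -21. -25. -27. -30. -31. -34. -36. -37. -38. -46.]]
18.625 [ 435.905 -264.658   49.513]
```

Run:
```python
from plan import *
o=np.array([537.5,-276,0]);ex=np.array([np.cos(sy),np.sin(sy),0]);ey=np.array([-ex[1],ex[0],0])
sf=lambda P:np.stack([(P-o)@ex,(P-o)@ey,P[...,2]],-1)
T=dict(np.load('top5.npz'));S=dict(np.load('scene5.npz'))
print('red T',sf(ray(T,(440,224.66),19)));print('ptr T',[sf(ray(T,p,25.5))[0] for p in((443.5,224.45),(444,224.5),(448,224.9))])
print('red S',sf(ray(S,(377.8,196.4),19)));print('ptr S',[sf(ray(S,p,25.5))[0] for p in((379,192),(380,191.7),(384,192))])
```

```text
red T [[-15.641  66.392  19.   ]]
ptr T [array([-15.57,  59.53,  25.5 ]), array([-15.587,  58.333,  25.5  ]), array([-15.723,  48.748,  25.5  ])]
red S [[-13.408  69.158  19.   ]]
ptr S [array([-8.08 , 58.993, 25.5  ]), array([-9.077, 56.048, 25.5  ]), array([-17.44 ,  49.198,  25.5  ])]
```

```bash
python3 -c "
from bench import arm
s=arm.state();print(s['clock'],s['ee_pos'],s['width'],s['finger_force']);print(arm.job_done())"
```

```text
18.625 [ 435.90490234 -264.65834684   49.51254774] 0.18044339328472883 35.00524878501892
the job is handed in; nothing more can be done
None
```

The module stands upright and seated in the slot, let go of, and the hand still holds the slide with its pointer about 0.1 mm from the red mark in the top view; the job is handed in at 18.6 s, with no verdict returned.

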